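# Clear and pop the touch-latch lid of the drum cabinet

### The job

Someone wants the sanding drums kept in the low cabinet on the table, but a drum stand is parked on its push-to-open lid. Slide the stand along the cabinet's top, pushing it and never lifting or tipping it, until it stands wholly on the fixed deck beside the lid; then press the front of the lid down until its catch lets go, and leave the lid sprung ajar with the stand still on the deck. Do not disturb the other things.

Things in the scene. Friction and masses are not known exactly. Their poses are not given: they have to be found in the camera images.
- cabinet: low fixed wooden cabinet, 200 (x) x 380 (y) x 80 mm high. Origin: centre of its underside; x from front (robot side) to back, y to its left. White lid on its left half: x -100 to 85, y 12 to 178, top at z 80 when shut. White fixed deck on its right half: x -98 to 98, y 6 to -184, top at z 79, with an 11 mm high lip at its right end; two small bystanders stand on it at y -135 and beyond
- lid (a joint): angle (rad) of the white lid, 185x166x8 mm, hinged at its back edge. 0 = shut and caught (within 0.005); negative = pressed in (stop about -0.042, 8 mm at the front edge); positive = open, front edge up. Pressed in 5 mm or more at the front (about 5 N; harder only at the stop) the catch trips; as the finger withdraws the spring lifts the lid to about 0.4, front edge some 70 mm up, and it stays
- lid_press (a point): where to press: centre of the flush round metal inlay (26 mm across) near the front edge of the lid, 17 mm behind the edge, on the lid's upper face; moves with the lid. Its axes are the lid's (z up from the face)
- deck_mid (a point): point on the deck's upper face where the middle of the stand's foot is well placed: at cabinet x 0, y -60 mm, z 79 mm (155 mm to the right of the lid's centre line, 66 mm from the deck's left edge)
- stand_mid (a point): centre, half-way up (29 mm above its foot), of the loose drum stand on the lid: a rack 131 mm long, 67 wide, 58 high; clear foot plate, two rows of black sanding drums up to 46 mm, a lime-green foam pad along each row at 46 to 58 mm. y axis along its length, which lies roughly from the cabinet's front to its back; x across. About 0.1 kg, slides easily
- dropper: white dropper bottle, 20 mm across, 36 mm high, loose on the deck by the lip, rear; a bystander. Origin at the centre of its underside
- cap: yellow vial cap, 39x36x9 mm, loose on the deck by the lip, front; a bystander. Origin at the centre of its underside
- vial_1: capped vial, 36 mm across, 60 mm high, front left of the table; a bystander. Origin at the centre of its underside
- vial_2: capped vial, 39x36x60 mm, right of the cabinet; a bystander. Origin at the centre of its underside
There are look-alikes about, which are no part of the job. What is shaped like the part that bears stand_mid but purple is not meant.

How it is judged:
By the outcome, as a careful person would: the job done as asked, in the order asked, and still so for the second after the job is handed in, with the robot touching nothing.
It also fails if it takes over 51 s, if anything falls off the work surface, if the arm or the gripper's body presses on something with over 40 N, if the wrist force passes 120 N, or if a joint passes its speed limit or range.

### The arm

A 6-joint arm with a two-finger parallel gripper is mounted at the origin on a cart in front of the work surface, level with it; the furniture and walls round the work are solid. World frame = base frame: x ahead of the robot, y to its left, z up, the work surface at z = 0. Lengths are in m, angles in rad, forces in N, time in s.
With the tool pointing down it reaches from about 0.35 to 0.775 m from the base axis. Payload 7.3 kg.
Tool frame: the origin (TCP) lies at the very end of the fingers, on their centre line; the grasp point (between the pads) lies 19 mm behind it; z points along the fingers, y is the direction in which the jaws open and shut (so a half turn about z gives the same grasp; the last joint's range is limited). The gripper opens to 92 mm and grips with 3 to 60 N. Pads are 19 mm wide; open, the fingers measure 130 mm over their backs; the gripper's body (75 mm by 190 mm) begins 47 mm behind the grasp point.
Start: joints at [-1.494, 0.342, 1.524, -0, 1.275, -0.146], TCP at [0.116, -0.512, 0.227] pointing down, gripper open.
Joint ranges: [-2.53, 2.53], [-0.77, 2.02], [0.04, 2.7], [-1, 4.14], [0.28, 2.66], [-3.11, 3.11]. Speed limits (rad/s): [2.57, 2.57, 3.14, 3.14, 3.14, 3.14].

### API

Orientations are given as a unit quaternion [x, y, z, w].
In Python, from station import env, imaging, finder gives the robot as it stands.
- The arm moves only by the shell command python3 -m pendant 'ROWS' [FORCE]. ROWS is JSON, a list of rows, each a list of 7 numbers: the shift along the tool's x, y, z in m, then the turn, a rotation vector about the tool's x, y, z in rad, then the opening, from 0 (shut) to 1 (fully open). In form: [[dx, dy, dz, ax, ay, az, hand], ...]. A call has 1 to 12 rows; each row shifts and turns the commanded pose from where the row before left it, along the tool's axes as they then stand; what a row does not reach is not made up. A row lasts 1/10 s, in which the tool goes at most 50 mm and 8.59 degrees, less where a joint would pass 70% of its speed; a pose out of reach is approached as far as the arm can. A call with a gripper value outside its range is refused whole. The fingers move at their own pace and stop on an object; FORCE is the grip in N (left out, the last holds). Time passes only in rows, so rows that do not move let the fingers close. It gives the time, the measured TCP pose, the force and the opening at its end, in the units of the state.
- env.state(): the state, without advancing time (a new reading comes with each control period).
- imaging.read_camera(name): name is "scene" or "top" or "wrist"; returns a dict with "frame" (480x640x3 uint8, red, green, blue), "mtx" (3x3 intrinsics, pixels), "k1" (the pictures are not rectified: a ray, as slopes to the right and down, at radius r is drawn at 1 + k1 r^2 times it, then the intrinsics apply), "extrinsics" (4x4, takes a point from world to camera coordinates). Camera axes: x right, y down, z forward; pixel columns grow to the right and rows downward; lengths in m; the calibration is good to about 2 mm. A picture is of the moment at which its call begins. There is no depth.
- env.finish_job(): hands the job in, once; it reports no verdict.
Trained networks look in the newest picture that a camera, given by its name, has taken for a name from the list of things; names that differ only in an ending like _2 or _b are one class to them, and where a whole thing is asked for, a point or a joint stands for the part that bears it (a point fixed in the world has none). Each returns a list of dicts, best first, with "p" (0 to 1); they miss things now and then, are a little off and sometimes report something else, mostly with a low value. They report only what shows in the picture. A call takes as long as a camera call. They do not tell look-alikes from the thing itself.
- finder.spot_in(camera, name): "location" ([x, y, z] in m, in world coordinates, good to about 4 mm: the middle of the surface that is visible of it).
The state is a dict: "time": time; "q": joint angles; "qvel": joint speeds; "tau": joint torques, N m; "ee_pos": TCP position; "orientation": TCP orientation; "contact_force": force on the tool from outside, world axes, zero at the start; "moment": the same for the moment, N m; "finger_gap": finger opening in m.
Only numpy, scipy, OpenCV 4.12 (cv2) and the standard library are available. Lean on these libraries where they do the work, as an engineer would, in place of code of your own. Each camera call takes 0.05 s, during which the arm holds its last target.

## Working session

There is one attempt and no reset: what is moved stays moved. The work goes in short steps, Python scripts to look and compute and a shell command to move; the robot and the scene stay as the last step left them, time stands still between calls to the robot, and variables do not carry over. Pictures are saved under pics/ and viewed, and the job is handed in when it is done.

```bash
ls; mkdir -p pics; python3 - <<'E'
from station import env, imaging, finder
import cv2
print({k:v for k,v in env.state().items()})
for c in ["scene","top"]:
    r=imaging.read_camera(c)
    cv2.imwrite(f"pics/{c}0.png",r["frame"][:,:,::-1])
    for n in ["cabinet","lid","lid_press","stand_mid","dropper","cap","vial_1"]:
        print(c,n,[(round(d["p"],2),[round(x,3) for x in d["location"]]) for d in finder.spot_in(c,n)][:3])
E
```

```text
pics
{'time': 0.0, 'q': array([-1.49402278e+00,  3.42693864e-01,  1.52499796e+00,  1.14625766e-05,
        1.27539570e+00, -1.45991651e-01]), 'qvel': array([-1.03174126e-03,  2.14828517e-03, -3.32656180e-05, -5.93870835e-04,
       -3.75064067e-04,  5.34899280e-05]), 'tau': array([-1.76540649e-03, -4.31245565e+01, -2.44220263e+01,  7.16583082e-02,
        5.58322587e-02, -9.73074975e-05]), 'ee_pos': array([ 0.11598547, -0.51162035,  0.22606659]), 'orientation': array([ 9.93803277e-01,  1.11150744e-01,  3.13413903e-05, -7.46798529e-04]), 'contact_force': array([0.55949435, 0.6198385 , 0.54986972]), 'moment': array([-0.00790066,  0.01225722,  0.04499867]), 'finger_gap': 0.09209202422775684}
scene cabinet [(0.57, [0.591, -0.02, 0.078])]
scene lid [(0.71, [0.571, 0.097, 0.084]), (0.49, [0.589, -0.022, 0.08])]
scene lid_press [(0.74, [0.567, 0.098, 0.08])]
scene stand_mid [(0.95, [0.524, 0.125, 0.133])]
scene dropper [(0.48, [0.665, -0.1, 0.105])]
scene cap [(0.52, [0.541, -0.116, 0.086])]
scene vial_1 [(0.59, [0.375, 0.349, 0.045]), (0.55, [0.492, -0.375, 0.057])]
top cabinet [(0.97, [0.575, 0.027, 0.08]), (0.24, [0.542, 0.126, 0.077])]
top lid [(0.8, [0.539, 0.125, 0.076])]
top lid_press [(0.83, [0.544, 0.131, 0.083])]
top stand_mid [(0.96, [0.521, 0.142, 0.136]), (0.69, [0.524, 0.378, 0.056])]
top dropper [(0.26, [0.521, 0.143, 0.142])]
top cap [(0.48, [0.541, -0.117, 0.081]), (0.33, [0.369, 0.352, 0.057])]
top vial_1 [(0.73, [0.37, 0.352, 0.055]), (0.47, [0.486, -0.367, 0.061])]
```

View pics/scene0.png

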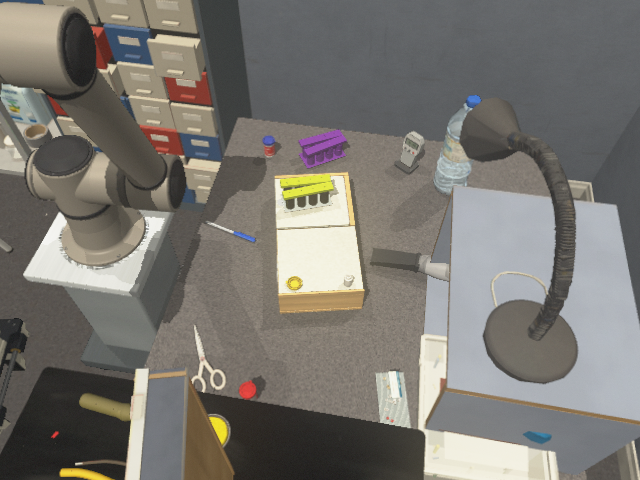

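View pics/top0.png

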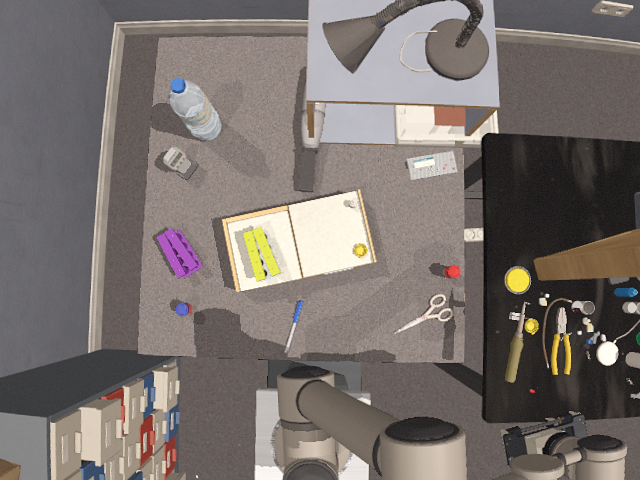

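Scene: stand (lime) on the lid at scene (307,192) / top (260,253); the purple one at top (178,252) is the look-alike. Cap and dropper are at the right lip. I'll zoom in to get the cabinet pose.

```bash
cat > h.py <<'E'
import numpy as np, cv2
from station import env, imaging, finder
def ray(r,uv):
    K=np.array(r["mtx"]);d=np.array([r["k1"],0,0,0,0],float)
    p=cv2.undistortPoints(np.array([[uv]],float),K,d)[0,0]
    T=np.array(r["extrinsics"]);R,t=T[:3,:3],T[:3,3]
    return -R.T@t, R.T@np.array([p[0],p[1],1.])
def onz(r,uv,z):
    o,d=ray(r,uv); return o+d*(z-o[2])/d[2]
def proj(r,P):
    T=np.array(r["extrinsics"]);P=np.atleast_2d(P).astype(float)
    q,_=cv2.projectPoints(P,cv2.Rodrigues(T[:3,:3])[0],T[:3,3],np.array(r["mtx"]),np.array([r["k1"],0,0,0,0],float))
    return q[:,0]
def save(r,name,box=None,s=1):
    im=r["frame"][:,:,::-1]
    if box: im=im[box[1]:box[3],box[0]:box[2]]
    cv2.imwrite(name,cv2.resize(im,None,fx=s,fy=s,interpolation=cv2.INTER_CUBIC))
E
python3 - <<'E'
from h import *
r=imaging.read_camera("top"); save(r,"pics/t1.png",(210,180,390,300),4.4)
print(ray(r,(320,240))[0])
r=imaging.read_camera("scene"); save(r,"pics/s1.png",(260,160,380,320),3.7)
print(ray(r,(320,240))[0])
E
```

```text
[ 0.44822329 -0.00842983  1.34155793]
[ 0.69833884 -0.76417684  1.18587063]
```

View pics/t1.png

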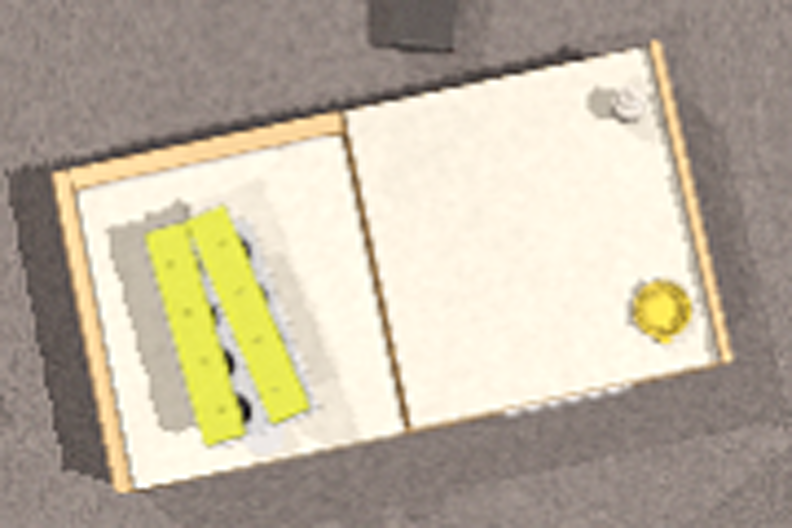

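View pics/s1.png

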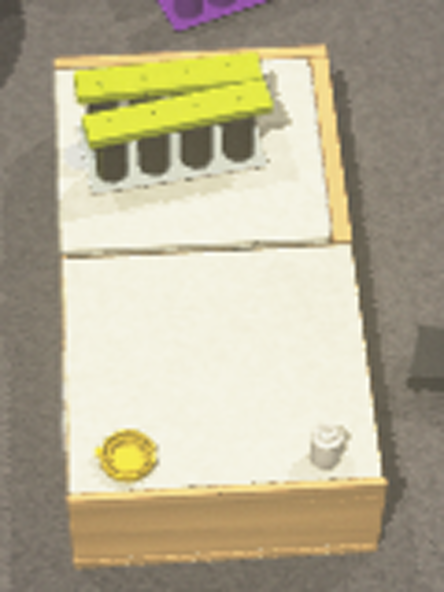

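```bash
python3 - <<'E'
from h import *
from scipy.optimize import least_squares
r=imaging.read_camera("top")
px=lambda a:np.array(a)/4.4+np.array([210,180])-0.4
M=[((120,490),(-.1,.19,.08)),((55,172),(.1,.19,.08)),((655,42),(.1,-.19,.09)),((730,360),(-.1,-.19,.09)),((408,430),(-.1,.009,.08)),((345,112),(.1,.009,.08))]
def w(p,P): 
    c,s=np.cos(p[2]),np.sin(p[2]);P=np.atleast_2d(P); return np.c_[p[0]+c*P[:,0]-s*P[:,1],p[1]+s*P[:,0]+c*P[:,1],P[:,2]]
U=np.array([px(a) for a,_ in M]);P=np.array([b for _,b in M])
f=least_squares(lambda p:(proj(r,w(p,P))-U).ravel(),[.58,.02,.15])
print("cab",f.x,np.abs(f.fun).max())
rs=imaging.read_camera("scene")
print("scene proj crop",(proj(rs,w(f.x,P))-[260,160])*3.7)
p=f.x
inv=lambda q:(np.array([[np.cos(p[2]),np.sin(p[2])],[-np.sin(p[2]),np.cos(p[2])]])@(np.array(q)[:2]-p[:2]))
for n,L,z in [("L",[(146,235),(187,225),(243,435),(205,443)],.138),("R",[(192,215),(226,206),(310,408),(272,424)],.138),("footFrontcorner",[(262,455)],.082),("cap",[(660,310)],.088),("drop",[(628,105)],.115)]:
    for a in L:
        q=onz(r,px(a),z); print(n,q[:2].round(3),inv(q).round(3))
for n,L,z in [("sL",[(75,70),(262,54),(267,80),(80,102)],.138),("sR",[(83,118),(268,82),(272,108),(93,145)],.138),("foot",[(90,192),(262,162)],.081)]:
    for a in L:
        q=onz(rs,np.array(a)/3.7+np.array([260,160]),z); print(n,q[:2].round(3),inv(q).round(3))
print("deckmid",w(p,[0,-.06,.079]),"press",w(p,[-.083,.095,.08]))
E
```

```text
cab [0.56470625 0.04770908 0.23370502] 1.3430447691306426
scene proj crop [[ 55.90113296  57.23143856]
 [328.0520928   44.66756232]
 [389.47409642 485.2819385 ]
 [ 67.93045087 502.73016049]
 [ 61.58639018 255.11600508]
 [354.25468563 240.54267326]]
L [0.574 0.187] [0.042 0.133]
L [0.581 0.163] [0.042 0.109]
L [0.46  0.127] [-0.084  0.101]
L [0.455 0.149] [-0.084  0.124]
R [0.586 0.161] [0.047 0.105]
R [0.592 0.141] [0.048 0.084]
R [0.476 0.089] [-0.076  0.06 ]
R [0.467 0.11 ] [-0.081  0.084]
footFrontcorner [0.449 0.121] [-0.096  0.098]
cap [ 0.541 -0.116] [-0.061 -0.154]
drop [ 0.661 -0.093] [ 0.061 -0.159]
sL [0.453 0.149] [-0.085  0.124]
sL [0.578 0.186] [0.045 0.131]
sL [0.585 0.163] [0.047 0.107]
sL [0.463 0.121] [-0.082  0.095]
sR [0.468 0.107] [-0.081  0.081]
sR [0.586 0.161] [0.047 0.105]
sR [0.592 0.138] [0.048 0.082]
sR [0.479 0.085] [-0.075  0.056]
foot [0.474 0.09 ] [-0.079  0.062]
foot [0.587 0.137] [0.043 0.081]
deckmid [[ 0.57860126 -0.01065983  0.079     ]] press [[0.46196218 0.12090509 0.08      ]]
```

```bash
python3 - <<'E'
from h import *
r=imaging.read_camera("top");s=imaging.read_camera("scene")
def tri(a,b):
    o1,d1=ray(r,a);o2,d2=ray(s,b)
    A=np.c_[d1,-d2];t=np.linalg.lstsq(A,o2-o1,rcond=None)[0]
    return (o1+t[0]*d1).round(3),(o2+t[1]*d2).round(3)
print(tri((304,191),(372,255)))
print(tri((308,137),(452,190)), tri((498,106),(435,390)))
E
python3 -m pendant '[[0,0,0,0,0,-0.145,0],[0,0,0,0,0,-0.145,1],[0,0,0,0,0,-0.145,1],[0,0,0,0,0,-0.145,1],[0,0,0,0,0,-0.145,1],[0,0,0,0,0,-0.145,1],[0,0,0,0,0,-0.145,1],[0,0,0,0,0,-0.145,1],[0,0,0,0,0,-0.145,1],[0,0,0,0,0,-0.145,1],[0,0,0,0,0,-0.132,1]]'
```

```text
(array([0.71 , 0.038, 0.018]), array([0.711, 0.038, 0.018]))
(array([0.784, 0.023, 0.283]), array([0.856, 0.034, 0.306])) (array([ 0.858, -0.408,  0.326]), array([ 0.836, -0.414,  0.32 ]))
time: 2.2
ee_pos: [0.116, -0.512, 0.2267]
orientation: [0.617, 0.787, -0.0, 0.0]
contact_force: [-0.8, -0.3, 0.0]
finger_gap: 0.0917
```

```bash
python3 -m pendant '[[0,0.04,0,0,0,0,1],[0,0.042,0,0,0,0,1],[0,0.042,0,0,0,0,1],[0,0.042,0,0,0,0,1],[0,0.042,0,0,0,0,1],[0,0.042,0,0,0,0,1]]'
python3 -m pendant '[[0.04,0.02,0,0,0,0,1],[0.04,0.02,0,0,0,0,1],[0.04,0.02,0,0,0,0,1],[0.04,0.02,0,0,0,0,1],[0.04,0.02,0,0,0,0,1],[0.04,0.02,0,0,0,0,1]]'
```

```text
time: 2.8
ee_pos: [0.3608, -0.4534, 0.2268]
orientation: [0.62, 0.785, -0.0, 0.0]
contact_force: [-0.3, -0.8, 0.2]
finger_gap: 0.092
time: 3.4
ee_pos: [0.4204, -0.191, 0.2268]
orientation: [0.62, 0.785, 0.0, 0.0]
contact_force: [0.6, -0.1, 0.2]
finger_gap: 0.0921
```

```bash
python3 -m pendant '[[0.04,0.02,0,0,0,0,1],[0.04,0.02,0,0,0,0,1],[0.04,0.02,0,0,0,0,1],[0.04,0.02,0,0,0,0,1],[0.04,0.02,0,0,0,0,1],[0.04,0.02,0,0,0,0,1],[0.04,0.02,0,0,0,0,1],[0.04,0.02,0,0,0,0,1],[0.043,0.018,0,0,0,0,1],[0,0,0,0,0,0,1]]'
python3 - <<'E'
from h import *
s=imaging.read_camera("scene");save(s,"pics/s2.png",(220,100,400,320),2.7)
s=imaging.read_camera("top");save(s,"pics/t2.png",(190,150,430,330),3.3)
s=imaging.read_camera("wrist");save(s,"pics/w2.png")
e=env.state();p=e["ee_pos"];d=p[:2]-[.5647,.0477];print(p,.9728*d[0]+.2316*d[1],-.2316*d[0]+.9728*d[1])
E
```

```text
time: 4.4
ee_pos: [0.5093, 0.2066, 0.2263]
orientation: [0.618, 0.786, 0.001, -0.0]
contact_force: [-0.4, 0.0, 0.2]
finger_gap: 0.0918
[0.50900306 0.20139439 0.22640055] -0.018586361275266354 0.1624133101336963
```

View pics/s2.png

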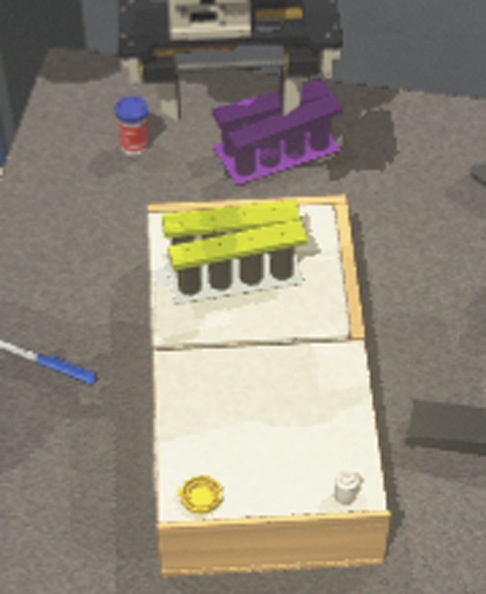

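View pics/w2.png

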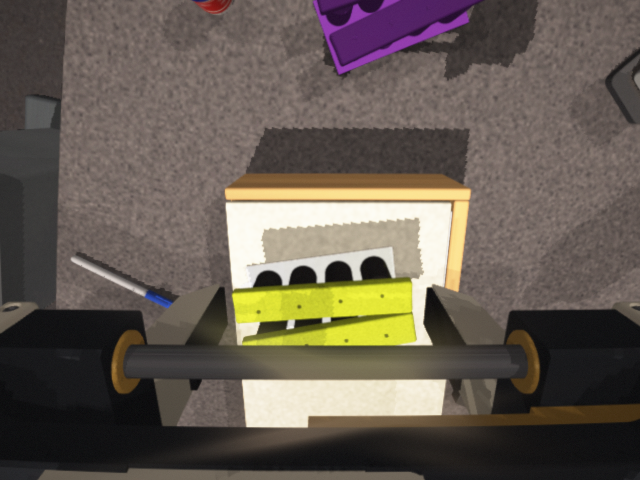

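Wrist view: the left edge of the foot plate runs from (248,266) to (392,248) and sticks out beyond the pad. I'll measure where it is in the cabinet frame.

```bash
python3 - <<'E'
from h import *
r=imaging.read_camera("wrist")
def inv(q):
    d=q[:2]-[.5647,.0477];return (.9728*d[0]+.2316*d[1],-.2316*d[0]+.9728*d[1])
for uv,z in [((248,266),.083),((392,248),.083),((227,203),.08),((450,204),.08),((227,197),.08),((467,192),.08)]: print(uv,np.round(inv(onz(r,uv,z)),4))
print(proj(r,env.state()["ee_pos"]))
E
```

```text
(248, 266) [-0.0836  0.1226]
(392, 248) [0.0378 0.139 ]
(227, 203) [-0.0981  0.1766]
(450, 204) [0.0837 0.1761]
(227, 197) [-0.0977  0.1815]
(467, 192) [0.0966 0.1861]
[[323.6954974  305.55450639]]
```

```bash
python3 -m pendant '[[0,0,0.03,0,0,0,1],[0,0,0.04,0,0,0,1],[0,0,0.035,0,0,0,1],[0,0,0.02,0,0,0,1],[0,0,0.01,0,0,0,1],[0,0,0,0,0,0,1],[0,0,0.005,0,0,0,1],[0,0,0,0,0,0,1]]'
python3 - <<'E'
from h import *
s=imaging.read_camera("scene");save(s,"pics/s3.png",(250,100,370,250),4)
s=imaging.read_camera("wrist");save(s,"pics/w3.png")
print(env.state()["ee_pos"],env.state()["contact_force"])
E
```

```text
time: 5.4
ee_pos: [0.5098, 0.2014, 0.0874]
orientation: [0.62, 0.785, 0.001, 0.001]
contact_force: [0.2, -0.2, 0.4]
finger_gap: 0.0916
[0.5098066  0.20163909 0.08759525] [-0.54219055 -0.30280641  0.20950222]
```

View pics/s3.png

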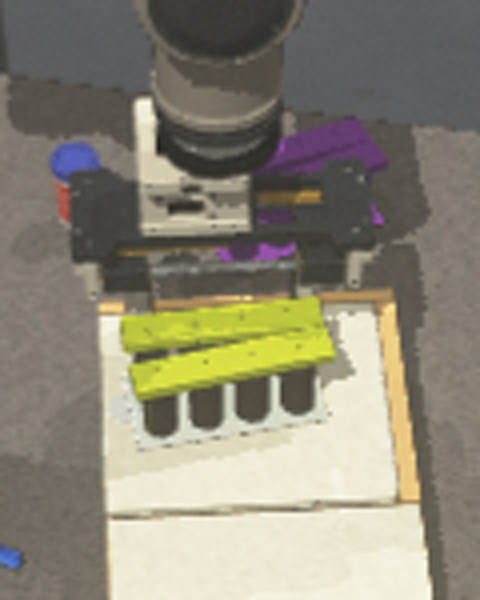

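View pics/w3.png

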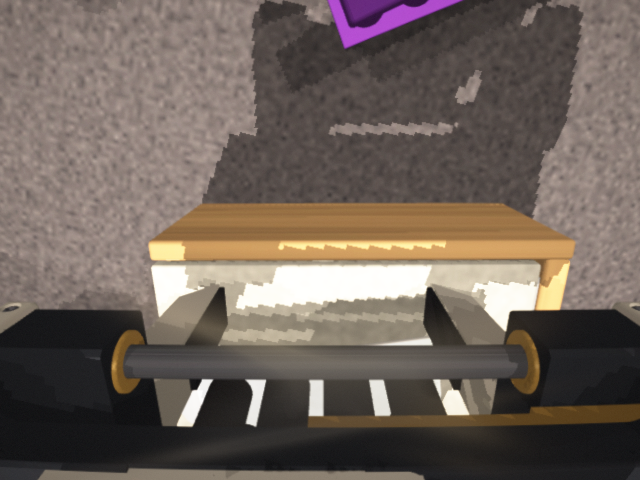

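```bash
python3 -m pendant '[[-0.005,0,0.003,0,0,0,1],[-0.008,0,0,0,0,0,1],[-0.008,0,0,0,0,0,1],[-0.008,0,0,0,0,0,1],[-0.008,0,0,0,0,0,1],[-0.008,0,0,0,0,0,1],[-0.008,0,0,0,0,0,1]]'
python3 - <<'E'
from h import *
s=imaging.read_camera("scene");save(s,"pics/s4.png",(250,100,370,250),4)
s=imaging.read_camera("wrist");save(s,"pics/w4.png")
print(env.state()["ee_pos"],env.state()["contact_force"])
E
```

```text
time: 6.2
ee_pos: [0.5218, 0.1493, 0.0837]
orientation: [0.62, 0.785, 0.0, 0.0]
contact_force: [0.2, 1.1, 0.7]
finger_gap: 0.0919
[0.52189958 0.14886446 0.08369829] [ 0.44842464 -0.77731518 -0.30035264]
```

View pics/s4.png

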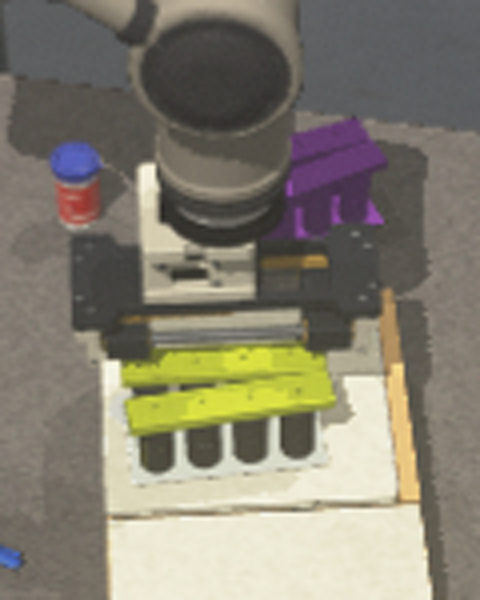

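View pics/w4.png

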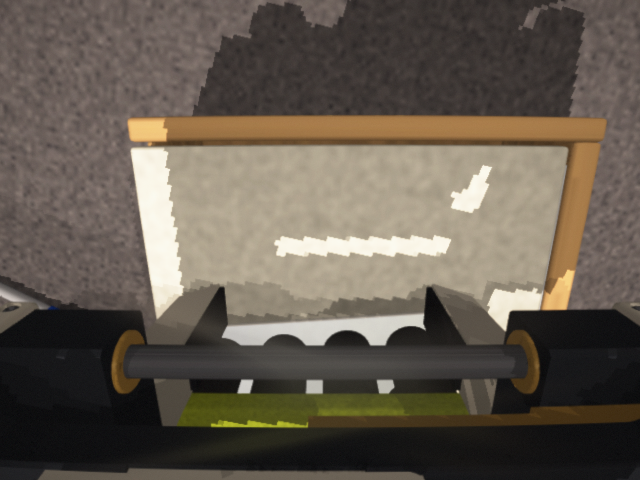

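Push is working: the foot edge is coming parallel to the fingers and the lid is still shut. I'll keep pushing.

```bash
python3 -m pendant '[[-0.008,0,0,0,0,0,1],[-0.008,0,0,0,0,0,1],[-0.008,0,0,0,0,0,1],[-0.008,0,0,0,0,0,1],[-0.008,0,0,0,0,0,1],[-0.008,0,0,0,0,0,1],[-0.008,0,0,0,0,0,1],[-0.008,0,0,0,0,0,1]]'
python3 - <<'E'
from h import *
s=imaging.read_camera("scene");save(s,"pics/s5.png",(250,120,390,320),3)
print(env.state()["ee_pos"],env.state()["contact_force"])
E
```

```text
time: 7.1
ee_pos: [0.5366, 0.0871, 0.0838]
orientation: [0.62, 0.785, 0.0, 0.0]
contact_force: [0.3, 0.5, 1.7]
finger_gap: 0.092
[0.53696159 0.08608916 0.08376916] [ 0.17601757 -1.78118697  1.41729522]
```

View pics/s5.png

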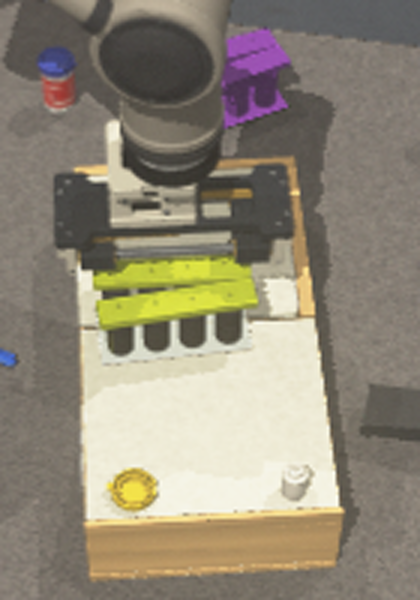

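Stand now straddles the gap upright, bystanders untouched.

```bash
python3 -m pendant '[[-0.008,0,0,0,0,0,1],[-0.008,0,0,0,0,0,1],[-0.008,0,0,0,0,0,1],[-0.008,0,0,0,0,0,1],[-0.008,0,0,0,0,0,1],[-0.008,0,0,0,0,0,1],[-0.005,0,0,0,0,0,1],[-0.003,0,0,0,0,0,1],[0,0,0,0,0,0,1]]'
python3 - <<'E'
from h import *
s=imaging.read_camera("scene");save(s,"pics/s6.png",(250,120,390,320),3)
s=imaging.read_camera("wrist");save(s,"pics/w6.png")
print(env.state()["ee_pos"],env.state()["contact_force"])
E
```

```text
time: 8.05
ee_pos: [0.5495, 0.0329, 0.0837]
orientation: [0.62, 0.785, -0.0, 0.0]
contact_force: [0.5, 0.0, 0.3]
finger_gap: 0.0917
[0.54940472 0.03335184 0.08374074] [-0.19176928  0.29639423  0.36095569]
```

View pics/s6.png

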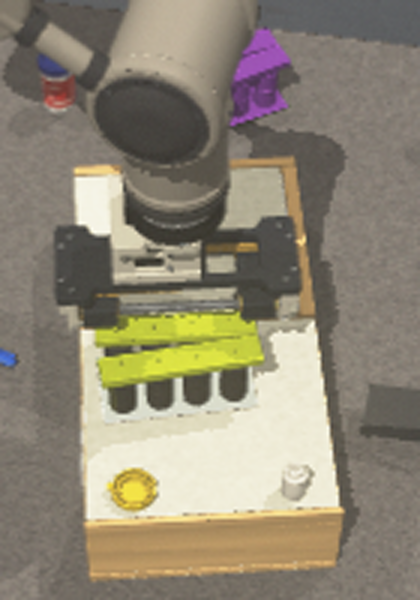

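View pics/w6.png

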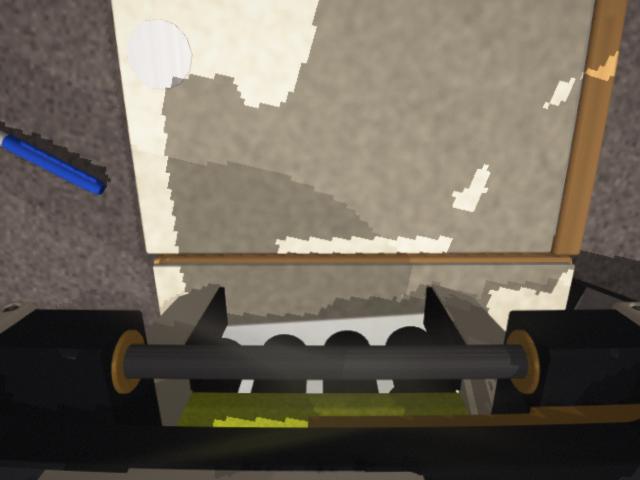

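Press inlay visible at wrist (160,53); foot fully past the seam. A final 7 mm push, then I back off, lift and look.

```bash
python3 -m pendant '[[-0.004,0,0,0,0,0,1],[-0.003,0,0,0,0,0,1],[0,0,0,0,0,0,1],[0.008,0,0,0,0,0,1],[0.015,0,0,0,0,0,1],[0.005,0,-0.03,0,0,0,1],[0,0,-0.04,0,0,0,1],[0.02,-0.01,-0.04,0,0,0,1],[0.04,-0.015,0,0,0,0,0.5],[0.04,-0.02,0,0,0,0,0],[0,0,0,0,0,0,0]]'
python3 - <<'E'
from h import *
s=imaging.read_camera("scene");save(s,"pics/s7.png",(250,120,390,320),3)
s=imaging.read_camera("wrist");save(s,"pics/w7.png")
e=env.state();p=e["ee_pos"];d=p[:2]-[.5647,.0477];print(p,e["contact_force"],.9728*d[0]+.2316*d[1],-.2316*d[0]+.9728*d[1])
E
```

```text
time: 9.25
ee_pos: [0.4737, 0.1447, 0.1941]
orientation: [0.618, 0.786, -0.0, -0.001]
contact_force: [-0.9, 0.2, -0.0]
finger_gap: 0.0723
[0.4768761  0.14202335 0.19399472] [ 0.68950461  0.17554757 -0.1549374 ] -0.06358980589873961 0.1120977688862746
```

View pics/s7.png

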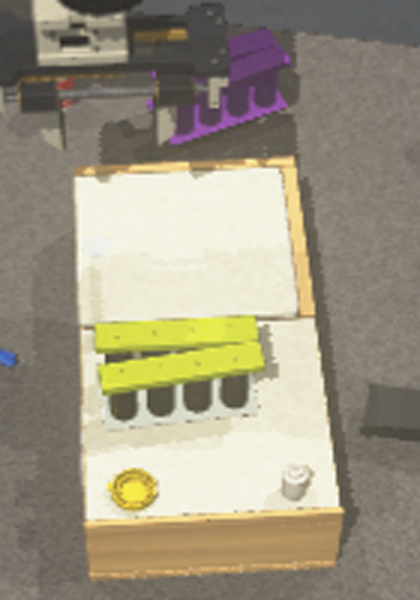

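View pics/w7.png

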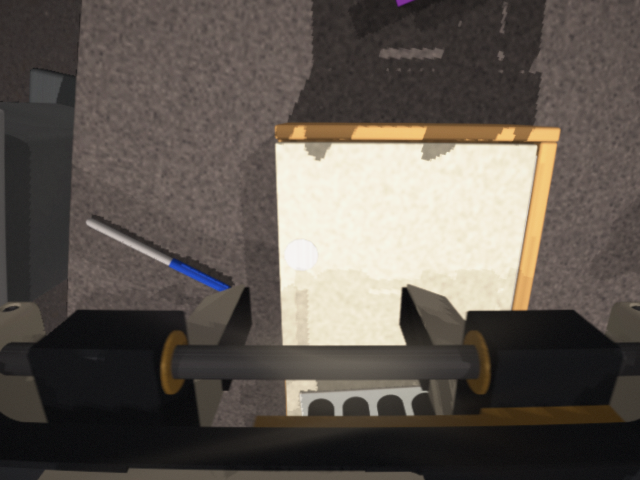

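```bash
python3 - <<'E'
from h import *
def inv(q):
    d=q[:2]-[.5647,.0477];return np.round((.9728*d[0]+.2316*d[1],-.2316*d[0]+.9728*d[1]),4)
s=imaging.read_camera("scene")
px=lambda a:np.array(a)/3+np.array([250,120])
for a,z in [((107,432),.08),((256,413),.08),((95,323),.137),((256,316),.137),((101,391),.126),((264,367),.126),((82,323),.08),((315,316),.08)]: print(a,inv(onz(s,px(a),z)))
w=imaging.read_camera("wrist")
for a,z in [((301,254),.08),((303,391),.083),((433,387),.083)]: print(a,inv(onz(w,a,z)))
t=imaging.read_camera("top");save(t,"pics/t7.png",(210,180,390,300),4.4)
E
```

```text
(107, 432) [-0.0807 -0.0975]
(256, 413) [ 0.04   -0.0867]
(95, 323) [-0.0858 -0.0307]
(256, 316) [ 0.0429 -0.0317]
(101, 391) [-0.0832 -0.0891]
(264, 367) [ 0.046  -0.0741]
(82, 323) [-0.0982  0.0129]
(315, 316) [0.098  0.0081]
(301, 254) [-0.0807  0.0933]
(303, 391) [-0.0811 -0.0306]
(433, 387) [ 0.0301 -0.0268]
```

View pics/t7.png

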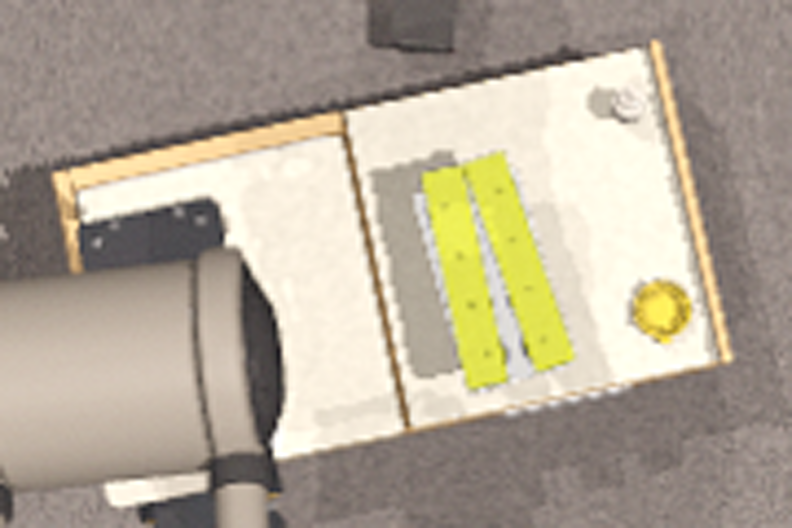

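Stand measured at cabinet (−0.018, −0.061), foot y −0.028 to −0.097: wholly on the deck. Next the press, with fingers shut.

```bash
python3 -m pendant '[[-0.018,-0.019,0,0,0,0,0],[0,0,0.02,0,0,0,0],[0,0,0.02,0,0,0,0],[0,0,0.02,0,0,0,0],[0,0,0.02,0,0,0,0],[0,0,0,0,0,0,0],[0,0,0,0,0,0,0],[0,0,0,0,0,0,0]]' 10
python3 - <<'E'
from h import *
s=imaging.read_camera("wrist");save(s,"pics/w8.png")
e=env.state();p=e["ee_pos"];d=p[:2]-[.5647,.0477];print(p,e["finger_gap"],e["contact_force"],.9728*d[0]+.2316*d[1],-.2316*d[0]+.9728*d[1])
E
```

```text
time: 10.3
ee_pos: [0.4642, 0.1184, 0.1146]
orientation: [0.62, 0.785, 0.001, 0.001]
contact_force: [-0.1, 0.2, 0.0]
finger_gap: 0.0001
[0.46412112 0.11851697 0.11466053] 0.0005771891839571655 [ 0.19362183  1.43725385 -0.42520504] -0.08144192269600686 0.09218481717595153
```

View pics/w8.png

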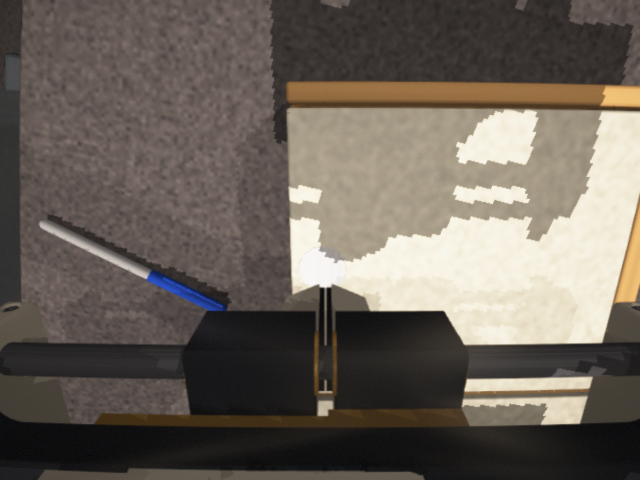

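Fingers are over the inlay. Pressing in small steps.

```bash
python3 -m pendant '[[0,0.0,0.02,0,0,0,0],[0,0,0.01,0,0,0,0],[0,0,0.004,0,0,0,0],[0,0,0.002,0,0,0,0],[0,0,0.002,0,0,0,0],[0,0,0,0,0,0,0]]'
python3 -m pendant '[[0,0,0.001,0,0,0,0],[0,0,0.001,0,0,0,0],[0,0,0,0,0,0,0]]'
```

```text
time: 10.95
ee_pos: [0.4631, 0.1186, 0.0761]
orientation: [0.62, 0.785, -0.0, 0.0]
contact_force: [-0.8, -0.3, 1.7]
finger_gap: 0.0004
time: 11.25
ee_pos: [0.4633, 0.1187, 0.074]
orientation: [0.62, 0.785, 0.0, 0.0]
contact_force: [-2.6, -0.1, 4.2]
finger_gap: 0.0005
```

```bash
python3 -m pendant '[[0,0,0.001,0,0,0,0],[0,0,0,0,0,0,0]]'
python3 -m pendant '[[0,0,-0.005,0,0,0,0],[0,0,-0.01,0,0,0,0],[0,0,-0.015,0,0,0,0],[0,0,-0.015,0,0,0,0],[0,0,-0.02,0,0,0,0],[0,0,-0.02,0,0,0,0],[0,0,-0.03,0,0,0,0],[0,0,-0.03,0,0,0,0],[0,0,-0.03,0,0,0,0],[0,-0.04,0,0,0,0,0],[0,-0.04,0,0,0,0,0],[0,0,0,0,0,0,0]]'
python3 - <<'E'
from h import *
s=imaging.read_camera("scene");save(s,"pics/s9.png",(240,100,390,320),2.7)
s=imaging.read_camera("wrist");save(s,"pics/w9.png")
print(env.state()["ee_pos"])
E
```

```text
time: 11.45
ee_pos: [0.4634, 0.1187, 0.0732]
orientation: [0.62, 0.785, 0.0, 0.0]
contact_force: [-3.1, -0.5, 7.8]
finger_gap: 0.0003
time: 12.65
ee_pos: [0.3815, 0.0997, 0.2482]
orientation: [0.62, 0.785, -0.001, -0.0]
contact_force: [1.0, 0.4, 0.3]
finger_gap: 0.0006
[0.38565228 0.10012861 0.24873433]
```

View pics/s9.png

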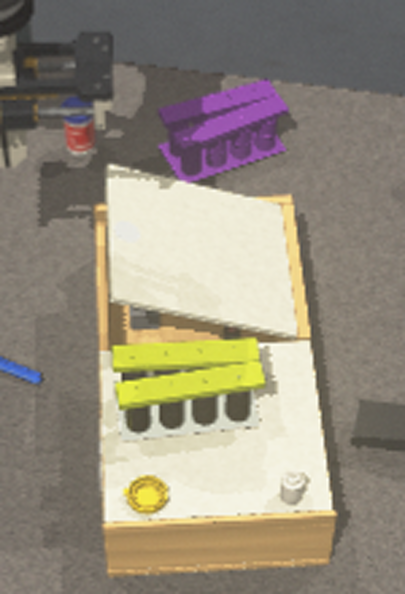

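View pics/w9.png

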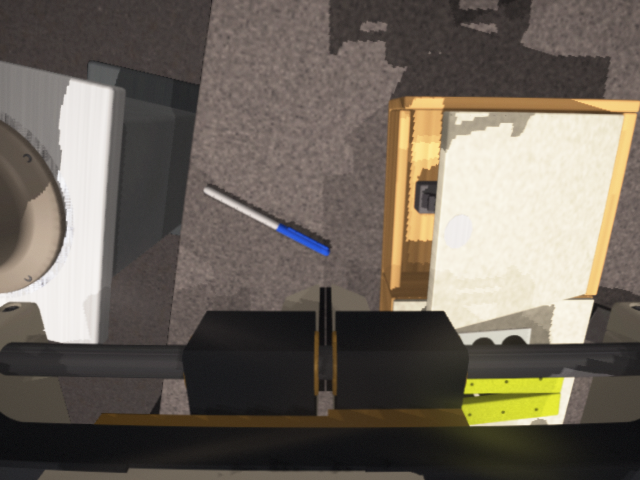

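The lid is ajar and the stand unmoved on the deck. A last check of settling and lid angle, then I hand in.

```bash
python3 -m pendant '[[0,0,0,0,0,0,0],[0,0,0,0,0,0,0],[0,0,0,0,0,0,0],[0,0,0,0,0,0,0],[0,0,0,0,0,0,0]]'
python3 - <<'E'
from h import *
s=imaging.read_camera("scene");save(s,"pics/s10.png",(240,100,390,320),2.7)
p=(.5647,.0477,.2337);c,sn=np.cos(p[2]),np.sin(p[2])
for th in (.3,.4,.5):
    P=[]
    for y in (.178,.012):
        x=.085-.185*np.cos(th);z=.08+.185*np.sin(th);P.append([p[0]+c*x-sn*y,p[1]+sn*x+c*y,z])
    print(th,((proj(s,P)-[240,100])*2.7).round())
print(finder.spot_in("scene","stand_mid")[0],finder.spot_in("scene","dropper")[:1],finder.spot_in("scene","cap")[:1])
E
```

```text
time: 13.25
ee_pos: [0.3856, 0.1001, 0.2475]
orientation: [0.62, 0.785, -0.0, -0.0]
contact_force: [0.2, -0.4, -0.0]
finger_gap: 0.0004
0.3 [[100. 174.]
 [105. 309.]]
0.4 [[106. 161.]
 [111. 296.]]
0.5 [[114. 149.]
 [119. 284.]]
{'location': [0.5615, -0.0247, 0.1367], 'p': 0.94} [{'location': [0.667, -0.1006, 0.1029], 'p': 0.6}] [{'location': [0.5417, -0.1151, 0.0866], 'p': 0.43}]
```

View pics/s10.png

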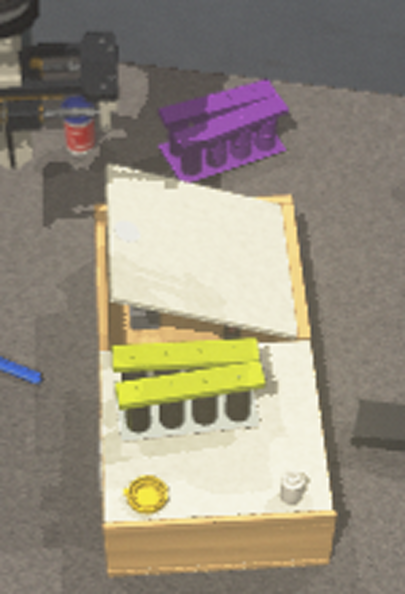

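Lid corners at (106,165) and (111,299) match 0.4 rad (predicted (106,161), (111,296)). Everything is still, and the cap and dropper are where they were.

```bash
python3 -c "
from station import env
print(env.finish_job())"
```

```text
the job is handed in; nothing more can be done
None
```

The job is done and handed in at about 13.5 s of the 51 s. I pushed the stand along the cabinet top with the open fingers low against its foot, onto the fixed deck. I then pressed the inlay with the fingers shut, about 7 mm in and with up to about 8 N, and withdrew. The lid sprang open.

- **Stand:** upright and wholly on the deck. Its foot centre was measured after the push at about x −18, y −61 mm in the cabinet frame, against deck_mid at x 0, y −60. The foot spans y from about −28 to −97 mm. It looked unmoved after the press.
- **Lid:** ajar at about 0.4 rad and still. Its front corners were within 4 pixels (in the enlarged picture) of where 0.4 rad would put them.
- **Bystanders:** the cap and dropper are within 2 mm of where they were first found. vial_1 and the purple look-alike looked unmoved in the pictures. I did not recheck vial_2, which the arm passed over at about 0.2 m height.
- **Robot:** the gripper ended clear in front of the cabinet, touching nothing.

No check failed or disagreed.

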